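# Shut the reagent case and tuck its tab

### The arm

A 7-joint arm with a two-finger parallel gripper is mounted at the origin on the work surface. World frame = base frame: x ahead of the robot, y to its left, z up, the work surface at z = 0. Lengths are in m, angles in rad, forces in N, time in s.
With the tool pointing down it reaches from about 0.35 to 0.9 m from the base axis. Payload 7.2 kg.
Tool frame: the origin (TCP) lies between the finger pads; the fingertips stand 22 mm ahead of it and the grasp point (between the pads) lies 3 mm ahead of it; y points along the fingers, z is the direction in which the jaws open and shut, and the axes are right-handed (so a half turn about y gives the same grasp; the last joint's range is limited). The gripper opens to 85 mm and grips with 20 to 120 N. Pads are 22 mm wide; open, the fingers measure 114 mm over their backs; the gripper's body (76 mm by 85 mm) begins 54 mm behind the grasp point. The pads swing forward as they close: fully open they stand 13 mm farther back than shut.
Start: joints at [1.105, 0.411, -0.013, 1.596, 0.006, 1.134, -0.082], TCP at [0.242, -0.576, 0.253] pointing down, gripper open.
Joint ranges: [-2.95, 2.95], [-0.29, 1.99], [-1.47, 1.44], [0.14, 2.54], [-1.03, 4.17], [0.13, 1.85], [-2.86, 2.86]. Speed limits (rad/s): [2.39, 2.39, 3.01, 3.01, 3.14, 3.14, 3.14].

### API

Orientations are given as a rotation vector (axis times angle).
In Python, from station import bot, camera, camera_params, cut_out gives the robot as it stands.
- The arm moves only by the tool jog_arm, never from a script. Its arguments are lists of equal length, an entry for each row: "angular": the turn, a rotation vector about the tool's x, y, z in rad, a list of three; "travel": the shift along the tool's x, y, z in cm, a list of three; "gripper": the finger opening in cm, from 0 to 8.54. A call has 1 to 20 rows; each row shifts and turns the commanded pose from where the row before left it, along the tool's axes as they then stand; what a row does not reach is not made up. A row lasts 1/8 s, in which the tool goes at most 62.5 mm and 10.7 degrees, less where a joint would pass 70% of its speed; a pose out of reach is approached as far as the arm can. A call is refused whole if a number of a shift passes 6.25 or a number of a turn 0.188, either way. A call with a gripper value outside its range is refused whole. The fingers move at their own pace and stop on an object; "squeeze" is the grip in N (left out, the last holds). Time passes only in rows, so rows that do not move let the fingers close. It gives the time, the measured TCP pose, the force and the opening at its end, in the units of the state.
- bot.get_obs(): the state, without advancing time (a new reading comes with each control period).
- camera(name): name is "scene" or "top" or "wrist"; returns (picture, depth): 384x512x3 uint8, red, green, blue; 384x512 float32, m along the optical axis (not along the pixel's ray), 0 where there is no reading.
- camera_params(name): a dict with "fov_y" (degrees; the focal length in pixels is half the picture's height over the tangent of half this angle, whatever the lens; pixels are square), "cx", "cy" (the principal point, pixels), "rvec" (rotation vector, rad) and "tvec" (3), from world to camera coordinates, as OpenCV has them; the wrist camera has in their place "hand_eye" (4x4, takes a point from camera to tool coordinates, whose origin is the TCP and whose axes are the tool frame's). Camera axes: x right, y down, z forward; pixel columns grow to the right and rows downward; lengths in m; the calibration is good to about 2 mm. A picture is of the moment at which its call begins: read the wrist's pose just before it. camera_params takes no time and is no camera call.
- bot.sign_off(): hands the job in, once; it reports no verdict.
Trained networks look in the newest picture that a camera, given by its name, has taken for a name from the list of things; names that differ only in an ending like _2 or _b are one class to them, and where a whole thing is asked for, a point or a joint stands for the part that bears it (a point fixed in the world has none). Each returns a list of dicts, best first, with "conf" (0 to 1); they miss things now and then, are a little off and sometimes report something else, mostly with a low value. They report only what shows in the picture. A call takes as long as a camera call.
- cut_out(camera, name): "mask" (384x512 bool, what is visible of it) and "extent" ([left, top, width, height] in pixels, round what is visible of it).
The state is a dict: "time_s": time; "joints": joint angles; "joint_velocities": joint speeds; "effort": joint torques, N m; "eef_pos": TCP position; "orientation": TCP orientation; "wrist_force": force on the tool from outside, world axes, zero at the start; "moment": the same for the moment, N m; "grip_width": opening from 0.0 (shut) to 1.0 (fully open).
Only numpy, scipy, OpenCV 4.12 (cv2) and the standard library are available. Lean on these libraries where they do the work, as an engineer would, in place of code of your own. Each camera call takes 0.05 s, during which the arm holds its last target.

### The job

Shut the reagent case: push its hinged tab over with the fingertips until it lies flat on the case, then push the step on top of it towards the steel lip until the tab's free edge is tucked beneath the lip as far as it goes. Touch the tab only from its outer side, never the felt lining underneath; pick nothing up, leave the vials standing in the case and the other things on the bench where they are, and finish with the hand clear.

Things in the scene. Friction and masses are not known exactly. Their poses are not given: they have to be found in the camera images.
- case: Wooden reagent case screwed to the bench, outside 150 (own x) x 120 (own y) x 60 tall, walls 8 thick, open at the top, three compartments. Origin: centre of its underside on the bench; z up. The tab's hinge runs along own x on the +y rim; the retaining lip is on the -y rim. Steel hinge ears stand at both ends of the hinge (own x = +-78.5, own y 34 to 74, up to 75 above the bench).
- hinge_home (a point): Centre of the hinge axis when joint tab_slide is 0: case own (0, 62, 66) mm. The axis itself moves with tab_slide towards own -y.
- lip_mid (a point): Middle of the lip's inner edge, at its underside: case own (0, -46, 74) mm. The lip is a steel plate 110 long along own x, 4 thick (74 to 78 above the bench), reaching 24 from that edge out to own y = -70 and carried on an upright behind it; the tab's edge goes below it.
- tab (a joint): Hinge angle of the tab, rad: 0 lying flat over the case, 1.57 upright, more leaning back away from the lip, stop at 2.1. The hinge is stiff (0.09 N m): the tab stays at whatever angle it is left and needs to be pushed all the way down. The tab is a stiff wooden plate 140 wide (own x), 4 thick; it starts 4 mm from the hinge axis and its free edge is 102 mm from it; mass 140 g.
- tab_slide (a joint): Sliding of the tab with its hinge pin along slots in the ears, m: 0 fully back, 0.016 fully home towards the lip (case own -y). It takes about 3.5 N to slide and stays where it is left. At 0 the flat tab's edge is 6 mm short of the lip's inner edge; at 0.016 it is 10 mm beneath the lip. If it is slid before the tab lies flat, the tab comes down on top of the lip.
- tab_edge (a point): Middle of the tab's free edge, half-way through its thickness, 102 mm from the hinge axis; moves with the tab. Its axes are the tab's: with the tab shut they are the case's; z is the outward normal of the tab's outer face, which is 2 mm above the mid-plane (68 mm above the bench when flat).
- step_face (a point): Middle of the upright face of the thumb step on the tab's outer face: 100 wide, 12 high above the outer face, 45 mm from the hinge axis; this point is 6 above the outer face. The face looks to the hinge; behind it the step slopes down over about 32 mm towards the free edge. Pushing this face towards the lip slides the tab.
- tab_lining: Thin grey felt lining on the tab's underside (116 x 80 x 2), covering nearly all of it; not to be touched by the fingers. Origin on the hinge axis, axes as the tab's.
- vial0_mid (a point): Centre of a small vial, 25 dia x 46 tall, standing loose in a compartment of the case (its top is below the rim).
- vial1_mid (a point): Centre of a small vial, 25 dia x 46 tall, standing loose in a compartment of the case (its top is below the rim).
- vial2_mid (a point): Centre of a small vial, 25 dia x 46 tall, standing loose in a compartment of the case (its top is below the rim).
- dropper_a_mid (a point): Centre, half-way up, of a bystander: amber dropper bottle, 30 dia x 75 tall, standing beside the case at its +x end. Loose.
- dropper_b_mid (a point): Centre, half-way up, of a bystander: amber dropper bottle, 30 dia x 75 tall, standing on the bench beyond the lip side of the case. Loose.
- wash_bottle_mid (a point): Centre, half-way up, of a bystander: white plastic wash bottle, 72 dia x 170 tall. Loose.
- tape_roll_mid (a point): Centre, half-way up, of a bystander: roll of paper tape lying flat, 60 dia x 25 tall. Loose.
- bowl_mid (a point): Centre, half-way up, of a bystander: steel bowl, 150 dia x 55 tall. Loose.

How it is judged:
On the way, in this order (a step that is already met when the one before it is completed fails the run):
1. the tab has been folded down flat on the case (value of joint tab below 0.08 rad), for 0.05 s.
2. the tab's edge has been pushed beneath the lip (value of joint tab below 0.05 rad and value of joint tab_slide above 0.012 m and y of tab_edge in the frame of lip_mid below -0.005 m and z of tab_edge in the frame of lip_mid below 0 m), for 0.2 s.
At the end, for the whole second after the job is handed in: The tab lies flat (hinge angle below 0.05 rad) with its free edge tucked beneath the lip: slid at least 12 of its 16 mm, the edge at least 5 mm past the lip's inner edge and below its underside; the tab is at rest (all of step 2 and angular speed of tab_lining below 0.1 rad/s); the robot touches nothing.
It fails at once if the fingers touched the lining on the tab's underside (so the tab was pinched or lifted from below) (contact force between the fingers and tab_lining above 0.5 N).
It fails at once if a vial was lifted or tipped out of the case (height (world z) of any of vial0_mid, vial1_mid, vial2_mid above 0.045 m or angle between any of vial0_mid, vial1_mid, vial2_mid's own z axis and vertical above 0.6 rad).
It fails at once if a bystander was moved more than 25 mm, knocked over or picked up (distance of any of dropper_a_mid, dropper_b_mid, wash_bottle_mid, tape_roll_mid, bowl_mid from where it was at the start of the episode above 0.025 m).
It also fails if it takes over 45 s, if anything falls off the work surface, if the arm or the gripper's body presses on something with over 40 N, if the wrist force passes 120 N, or if a joint passes its speed limit or range.

## Working session

There is one attempt and no reset: what is moved stays moved. The work goes in short steps, Python scripts to look and compute and a tool call to move; the robot and the scene stay as the last step left them, time stands still between calls to the robot, and variables do not carry over. Pictures are saved under pics/ and viewed, and the job is handed in when it is done.

Besides the shell and the picture viewer there is one more tool, called after ">>>" by a JSON object that holds its "name" and its "arguments". jog_arm: Moves the arm, as the interface text tells. Its arguments: {"type":"object","properties":{"angular":{"type":"array","items":{"type":"array","items":{"type":"number"}}},"travel":{"type":"array","items":{"type":"array","items":{"type":"number"}}},"gripper":{"type":"array","items":{"type":"number"}},"squeeze":{"type":"number"}},"required":["angular","travel","gripper"]}

```bash
ls; mkdir -p pics; python3 - <<'E'
from station import bot, camera, camera_params, cut_out
import cv2,numpy as np
o=bot.get_obs()
for k in o: print(k,np.round(o[k],3))
for n in("scene","top","wrist"):
    p,d=camera(n); cv2.imwrite(f"pics/{n}0.png",p[:,:,::-1]); np.save(f"pics/{n}0.npy",d)
    print(n,camera_params(n))
E
```

```text
pics
time_s 0.0
joints [ 1.105  0.412 -0.013  1.597  0.006  1.134 -0.082]
joint_velocities [ 0.    -0.001  0.     0.001 -0.001 -0.002 -0.003]
effort [-0.0000e+00 -6.0063e+01  6.8300e-01 -2.9941e+01  1.4000e-02  1.1000e-02
 -0.0000e+00]
eef_pos [ 0.242 -0.576  0.252]
orientation [-0.404  2.005 -2.002]
wrist_force [ 0.411 -0.132  0.023]
moment [-0.004  0.038 -0.03 ]
grip_width 1.002
scene {'fov_y': 50.48393480792327, 'cx': 257.4875043232401, 'cy': 190.78227923076605, 'rvec': array([ 2.37938615,  0.78827732, -0.2842544 ]), 'tvec': array([-0.41850325, -0.21812152,  1.30758997])}
top {'fov_y': 48.92349859510601, 'cx': 243.79633410552646, 'cy': 187.34640526607353, 'rvec': array([ 2.14273735, -2.17455231,  0.13308596]), 'tvec': array([-1.10582805e-03,  5.37830340e-01,  1.20116826e+00])}
wrist {'fov_y': 63.663033299399665, 'cx': 251.6847520958192, 'cy': 188.49072434343714, 'hand_eye': array([[-8.19700046e-04,  9.48830115e-01,  3.15785909e-01,
        -8.13989755e-02],
       [-4.93270550e-05, -3.15786053e-01,  9.48830420e-01,
        -1.20256888e-01],
       [ 9.99999663e-01,  7.62179550e-04,  3.05652837e-04,
        -1.44969936e-03],
       [ 0.00000000e+00,  0.00000000e+00,  0.00000000e+00,
         1.00000000e+00]])}
```

View pics/scene0.png

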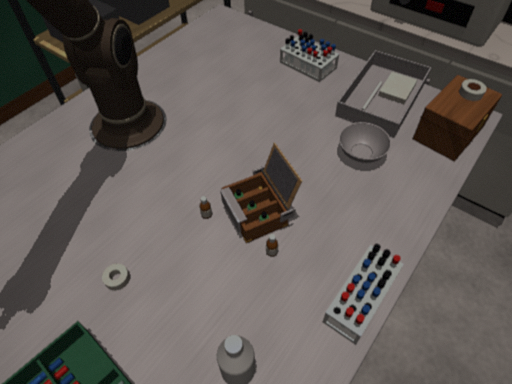

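View pics/top0.png

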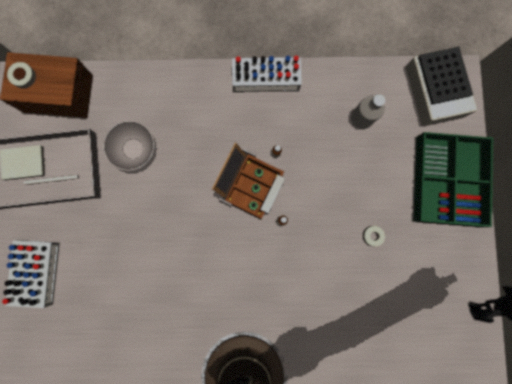

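View pics/wrist0.png

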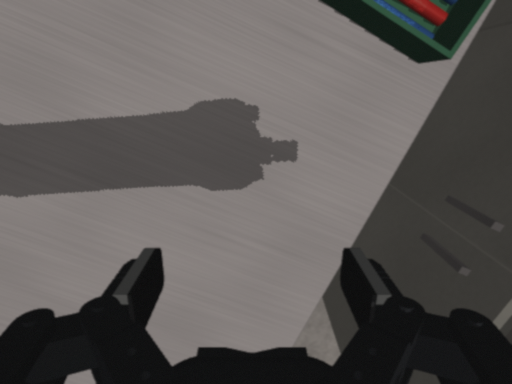

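```bash
cat > h.py <<'E'
import numpy as np,cv2
from scipy.spatial.transform import Rotation as R
from station import camera_params
def K(n,p=None):
    p=p or camera_params(n); f=192/np.tan(np.radians(p['fov_y']/2)); return f,p['cx'],p['cy'],p
def cloud(n,d,T=None):
    f,cx,cy,p=K(n); v,u=np.mgrid[0:384,0:512]
    c=np.stack([(u-cx)/f*d,(v-cy)/f*d,d],-1)
    if T is None:
        r=R.from_rotvec(p['rvec']).as_matrix(); return (c-p['tvec'])@r
    M=T@p['hand_eye']; return c@M[:3,:3].T+M[:3,3]
def proj(n,P,T=None):
    f,cx,cy,p=K(n); P=np.atleast_2d(P)
    if T is None: c=P@R.from_rotvec(p['rvec']).as_matrix().T+p['tvec']
    else:
        M=np.linalg.inv(T@p['hand_eye']); c=P@M[:3,:3].T+M[:3,3]
    return np.stack([c[:,0]/c[:,2]*f+cx,c[:,1]/c[:,2]*f+cy],-1)
E
python3 - <<'E'
from h import *
p=cv2.imread('pics/top0.png'); cv2.imwrite('pics/topc.png',cv2.resize(p[130:240,190:310],None,fx=5,fy=5,interpolation=cv2.INTER_CUBIC))
p=cv2.imread('pics/scene0.png'); cv2.imwrite('pics/scenec.png',cv2.resize(p[135:265,190:320],None,fx=4.5,fy=4.5,interpolation=cv2.INTER_CUBIC))
from station import *
P=cloud('top',np.load('pics/top0.npy')); 
for uv in [(249,182),(273,195),(230,165),(277,151),(283,220),(372,108),(374,236),(130,148),(300,240)]: print(uv,P[uv[1],uv[0]].round(3))
for c in('top','scene'):
  camera(c)
  for nm in('case','tab','dropper_a_mid'):
    for q in cut_out(c,nm)[:3]: print(c,nm,q['conf'],q['extent'])
E
```

```text
(249, 182) [ 0.557 -0.025  0.007]
(273, 195) [ 0.51  -0.091  0.076]
(230, 165) [0.587 0.028 0.133]
(277, 151) [ 0.637 -0.106  0.067]
(283, 220) [ 0.439 -0.117  0.074]
(372, 108) [ 0.738 -0.363  0.138]
(374, 236) [ 0.391 -0.394 -0.004]
(130, 148) [ 0.667  0.335 -0.   ]
(300, 240) [ 0.382 -0.173  0.001]
top tab 0.85 [210.7, 143.0, 36.9, 53.8]
top dropper_a_mid 0.4 [272.8, 146.3, 6.8, 11.9]
scene case 0.8 [222.5, 146.3, 80.8, 99.6]
scene tab 0.69 [263.3, 141.1, 37.4, 64.9]
scene tab 0.4 [262.6, 234.5, 12.5, 22.2]
```

View pics/topc.png

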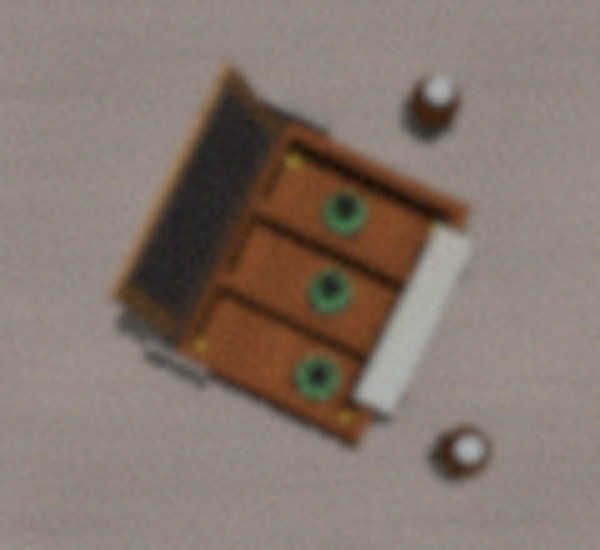

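View pics/scenec.png

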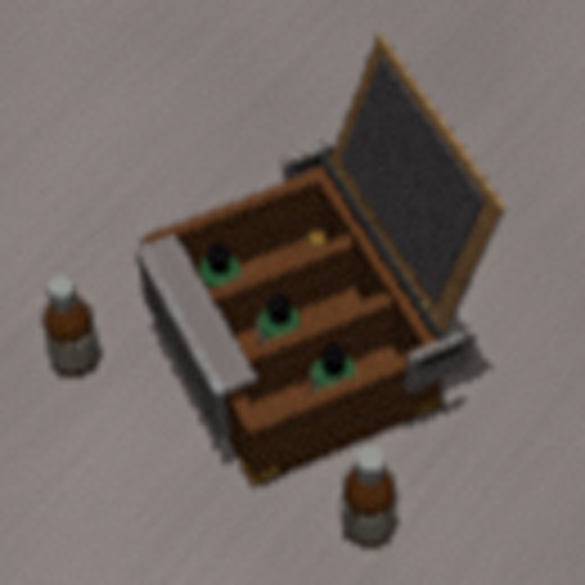

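```bash
cat > fit.py <<'E'
from h import *
from scipy.optimize import least_squares
t=lambda L:[(x/5-.4+190,y/5-.4+130) for x,y in L]
s=lambda L:[(x/4.5-.4+190,y/4.5-.4+135) for x,y in L]
top=t([(437,222),(470,240),(390,413),(355,398),(468,208),(358,445)])
topP=np.array([(55,-46,78),(55,-70,78),(-55,-70,78),(-55,-46,78),(75,-60,60),(-75,-60,60)])/1e3
sc=s([(180,237),(257,375),(140,245),(220,388),(322,172),(258,485)])
scP=np.array([(-55,-46,78),(55,-46,78),(-55,-70,78),(55,-70,78),(-75,60,60),(75,-60,0)])/1e3
tt=t([(228,65),(118,297)]); st=s([(502,208),(378,40)])
def tabP(a): return np.array([(sx*.07,.062-.102*np.cos(a)-np.sin(a)*0,.066+.102*np.sin(a)) for sx in(1,-1)])
def W(P,x): c,q=np.cos(x[2]),np.sin(x[2]); return np.c_[c*P[:,0]-q*P[:,1]+x[0],q*P[:,0]+c*P[:,1]+x[1],P[:,2]]
def res(x): return np.r_[(proj('top',W(topP,x))-top).ravel(),(proj('scene',W(scP,x))-sc).ravel(),(proj('top',W(tabP(x[3]),x))-tt).ravel(),(proj('scene',W(tabP(x[3]),x))-st).ravel()]
r=least_squares(res,[.55,-.03,-.45,1.8],loss='soft_l1')
print(r.x,np.degrees(r.x[2:])); print(res(r.x).reshape(-1,2).round(1))
E
python3 fit.py
```

```text
[ 0.54088673 -0.03610831 -0.46687363  1.83055861] [-26.74988873 104.88328253]
[[-0.5 -0.1]
 [ 0.6 -0.1]
 [-0.2  0.3]
 [-0.9 -0.4]
 [ 0.2 -0.5]
 [-0.4 -0.9]
 [-1.  -0.9]
 [ 0.3  0.3]
 [-0.7  0.7]
 [-0.5  1.2]
 [ 0.9 -1.4]
 [-0.5  1. ]
 [ 0.4 -0.7]
 [-1.2  0.1]
 [-0.2 -0.4]
 [-0.7 -1.8]]
```

```bash
cat >> h.py <<'E'
C=np.array([.5409,-.0361]);YAW=-.4669
c_,s_=np.cos(YAW),np.sin(YAW)
def w(o): o=np.array(o,float)/1000; return np.array([c_*o[0]-s_*o[1]+C[0],s_*o[0]+c_*o[1]+C[1],o[2]])
def own(p): d=np.array(p)[:2]-C; return np.array([c_*d[0]+s_*d[1],-s_*d[0]+c_*d[1],p[2]])*1000
def tgt():
    x=-np.array([-s_,c_,0]);y=np.array([0,0,-1.]);return np.c_[x,y,np.cross(x,y)]
E
python3 - <<'E'
from h import *
from station import bot
o=bot.get_obs(); r=R.from_rotvec(o['orientation']).as_matrix(); print(r.round(3))
print('turn +',R.from_matrix(r.T@tgt()).as_rotvec().round(3))
T=tgt(); print(own(o['eef_pos']))
for q in [(0,125,260),(0,125,170)]: print(w(q),(T.T@(w(q)-o['eef_pos'])*100).round(2))
E
```

```text
[[-0.922 -0.     0.387]
 [-0.387 -0.    -0.922]
 [ 0.    -1.     0.   ]]
turn + [-0.    -0.706  0.   ]
[ -23.71864703 -616.80861374  253.28381254]
[0.59716503 0.07552099 0.26      ] [-74.18  -0.67   2.37]
[0.59716503 0.07552099 0.17      ] [-74.18   8.33   2.37]
```

>>> {"name": "jog_arm", "arguments": {"angular": [[0, -0.1765, 0], [0, -0.1765, 0], [0, -0.1765, 0], [0, -0.1765, 0], [0, 0, 0]], "travel": [[0, -1, 0], [0, -1, 0], [0, -1, 0], [0, 0, 0], [0, 0, 0]], "gripper": [0, 0, 0, 0, 0]}}

```text
time_s: 1.18
eef_pos: [0.242, -0.5763, 0.2834]
orientation: [-0.95, 1.545, -1.545]
wrist_force: [-0.3, -1.0, 0.1]
grip_width: 0.001
```

>>> {"name": "jog_arm", "arguments": {"angular": [[0, 0, 0], [0, 0, 0], [0, 0, 0], [0, 0, 0], [0, 0, 0], [0, 0, 0], [0, 0, 0], [0, 0, 0], [0, 0, 0], [0, 0, 0], [0, 0, 0], [0, 0, 0], [0, 0, 0], [0, 0, 0], [0, 0, 0], [0, 0, 0], [0, 0, 0], [0, 0, 0], [0, 0, 0], [0, 0, 0]], "travel": [[-2, 0, 0], [-4, 0, 0], [-4, 0, 0], [-4, 0, 0], [-4, 0, 0], [-4, 0, 0], [-4, 0, 0.4], [-4, 0, 0.4], [-4, 0, 0.4], [-4, 0, 0.4], [-4, 0, 0.4], [-4, 0, 0.4], [-4, 0, 0], [-4, 0, 0], [-4, 0, 0], [-4, 0, 0], [-4, 0, 0], [-4, 0, 0], [-4, 0, 0], [0, 0, 0]], "gripper": [0, 0, 0, 0, 0, 0, 0, 0, 0, 0, 0, 0, 0, 0, 0, 0, 0, 0, 0, 0]}}

```text
time_s: 3.68
eef_pos: [0.596, 0.079, 0.283]
orientation: [-0.953, 1.543, -1.54]
wrist_force: [-0.1, -0.7, -0.4]
grip_width: -0.003
```

```bash
python3 - <<'E'
from h import *
from station import bot,camera
o=bot.get_obs(); r=R.from_rotvec(o['orientation']).as_matrix(); print(o['time_s'],own(o['eef_pos']),o['grip_width'],R.from_matrix(r.T@tgt()).as_rotvec().round(3),o['wrist_force'])
E
```

```text
3.675 [ -2.62192598 127.62101002 282.99499716] -0.003098454119951703 [ 0.001  0.004 -0.002] [-0.14615545 -0.6956334  -0.43148021]
```

```bash
cat > look.py <<'E'
import sys
from h import *
from station import bot,camera
o=bot.get_obs();T=np.eye(4);T[:3,:3]=R.from_rotvec(o['orientation']).as_matrix();T[:3,3]=o['eef_pos']
p,d=camera('wrist');p=p[:,:,::-1].copy();a=float(sys.argv[2]);sl=float(sys.argv[3])
P=cloud('wrist',d,T);np.save('pics/%s_P.npy'%sys.argv[1],P)
def line(A,col):
    q=proj('wrist',np.array([w(x) for x in A]),T)
    cv2.polylines(p,[np.round(q).astype(int).reshape(-1,1,2)],False,col,1)
y=62-sl-102*np.cos(a);z=66+102*np.sin(a)
line([(-70,y,z),(70,y,z)],(0,255,0))
line([(-55,-46,78),(55,-46,78),(55,-70,78),(-55,-70,78),(-55,-46,78)],(0,0,255))
line([(-75,-60,60),(75,-60,60),(75,60,60),(-75,60,60),(-75,-60,60)],(255,255,0))
cv2.imwrite('pics/%s.png'%sys.argv[1],p)
E
python3 look.py w1 1.83 0
```

```text
(no output)
```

View pics/w1.png

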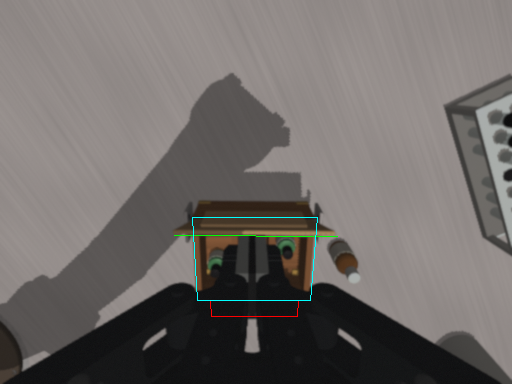

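>>> {"name": "jog_arm", "arguments": {"angular": [[0, 0, 0], [0, 0, 0], [0, 0, 0], [0, 0, 0], [0, 0, 0], [0, 0, 0], [0, 0, 0]], "travel": [[0, 2.2, 0], [0, 3, 0], [0, 3, 0], [0, 2, 0], [0, 0.9, 0], [0, 0, 0.2], [1.0, 0, 0]], "gripper": [0, 0, 0, 0, 0, 0, 0]}}

```text
time_s: 4.6
eef_pos: [0.5945, 0.0643, 0.1733]
orientation: [-0.949, 1.543, -1.544]
wrist_force: [0.8, 0.3, 0.9]
grip_width: 0.0
```

```bash
cat > st.py <<'E'
from h import *
from station import bot
o=bot.get_obs(); f=o['wrist_force'];print(o['time_s'],own(o['eef_pos']).round(1),'F own', np.round([c_*f[0]+s_*f[1],-s_*f[0]+c_*f[1],f[2]],2))
E
python3 st.py;python3 look.py w2 1.83 0
```

```text
4.6 [  2.7 113.8 173.3] F own [0.6  0.65 0.87]
```

View pics/w2.png

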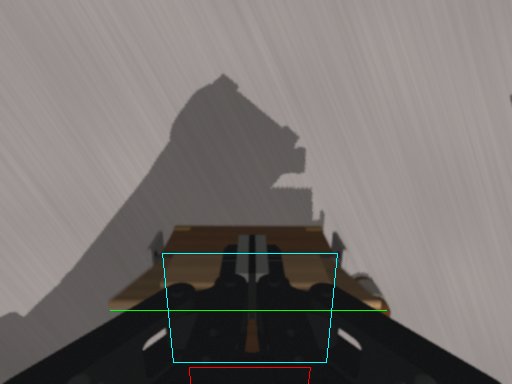

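>>> {"name": "jog_arm", "arguments": {"angular": [[0, 0, 0], [0, 0, 0], [0, 0, 0], [0, 0, 0], [0, 0, 0], [0, 0, 0], [0, 0, 0], [0, 0, 0], [0, 0, 0]], "travel": [[0.4, 0, 0], [0.5, 0, 0], [0.5, 0, 0], [0.5, 0, 0], [0.5, 0, 0], [0.5, 0, 0], [0.5, 0, 0], [0.5, 0, 0], [0, 0, 0]], "gripper": [0, 0, 0, 0, 0, 0, 0, 0, 0]}}

```text
time_s: 5.78
eef_pos: [0.5761, 0.0283, 0.1721]
orientation: [-0.951, 1.545, -1.545]
wrist_force: [0.1, 0.6, 0.2]
grip_width: 0.007
```

```bash
python3 st.py;python3 look.py w3 1.57 0; python3 - <<'E'
from station import camera
import cv2
p,d=camera('scene'); cv2.imwrite('pics/s3.png',cv2.resize(p[115:265,180:340,::-1],None,fx=3.5,fy=3.5,interpolation=cv2.INTER_CUBIC))
E
```

```text
5.775 [  2.4  73.4 172.1] F own [-0.21  0.62  0.21]
```

View pics/s3.png

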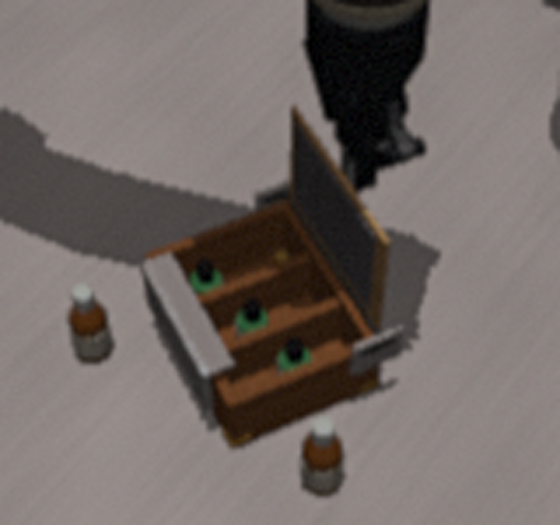

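>>> {"name": "jog_arm", "arguments": {"angular": [[0, 0, 0], [0, 0, 0], [0, 0, 0], [0, 0, 0], [0, 0, 0], [0, 0, 0], [0, 0, 0], [0, 0, 0], [0, 0, 0], [0, 0, 0], [0, 0, 0], [0, 0, 0], [0, 0, 0], [0, 0, 0], [0, 0, 0], [0, 0, 0], [0, 0, 0]], "travel": [[0.53, -0.05, 0], [0.53, -0.05, 0], [0.55, -0.05, 0], [0.54, 0, 0], [0.58, 0.1, 0], [0.58, 0.1, 0], [0.57, 0.15, 0], [0.57, 0.2, 0], [0.55, 0.25, 0], [0.55, 0.3, 0], [0.5, 0.3, 0], [0.5, 0.35, 0], [0.45, 0.45, 0], [0.4, 0.45, 0], [0.4, 0.5, 0], [0.35, 0.5, 0], [0, 0, 0]], "gripper": [0, 0, 0, 0, 0, 0, 0, 0, 0, 0, 0, 0, 0, 0, 0, 0, 0]}}

```text
time_s: 8.0
eef_pos: [0.5393, -0.044, 0.1367]
orientation: [-0.952, 1.545, -1.544]
wrist_force: [-0.9, -0.3, 0.2]
grip_width: -0.003
```

```bash
python3 st.py;python3 look.py w4 0.52 0; python3 - <<'E'
from station import camera
import cv2
p,d=camera('scene'); cv2.imwrite('pics/s4.png',cv2.resize(p[115:265,180:340,::-1],None,fx=3.5,fy=3.5,interpolation=cv2.INTER_CUBIC))
E
```

```text
8.0 [  2.1  -7.8 136.7] F own [-0.68 -0.73  0.18]
```

View pics/s4.png

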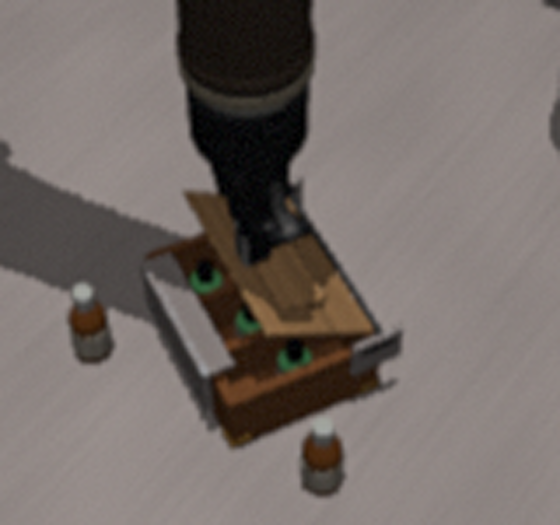

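View pics/w4.png

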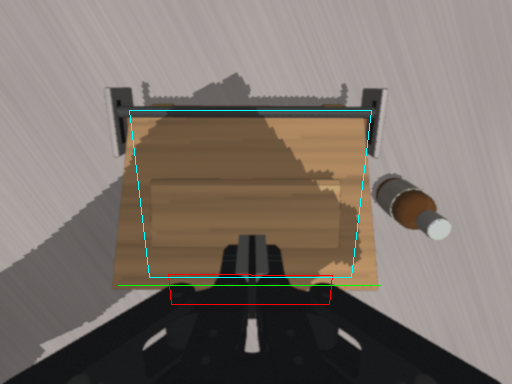

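>>> {"name": "jog_arm", "arguments": {"angular": [[0, 0, 0], [0, 0, 0], [0, 0, 0], [0, 0, 0], [0, 0, 0], [0, 0, 0], [0, 0, 0], [0, 0, 0], [0, 0, 0]], "travel": [[0.3, 0.5, 0], [0.25, 0.55, 0], [0.25, 0.55, 0], [0.2, 0.6, 0], [0.1, 0.55, 0], [0.1, 0.55, 0], [0, 0.55, 0], [0, 0.5, 0], [0, 0, 0]], "gripper": [0, 0, 0, 0, 0, 0, 0, 0, 0]}}

```text
time_s: 9.22
eef_pos: [0.5345, -0.0545, 0.0943]
orientation: [-0.951, 1.544, -1.545]
wrist_force: [-4.2, -0.9, 10.7]
grip_width: 0.002
```

```bash
python3 st.py;python3 look.py w5 0.0 0
```

```text
9.225 [  2.6 -19.3  94.3] F own [-3.3  -2.67 10.67]
```

View pics/w5.png

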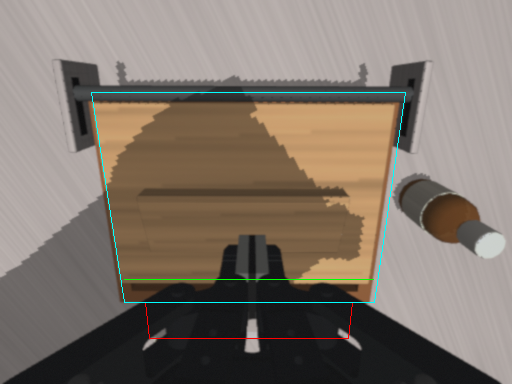

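```bash
cat > plane.py <<'E'
import sys
from h import *
P=np.load('pics/%s_P.npy'%sys.argv[1]).reshape(-1,3)
O=np.stack([own(p) for p in P]); m=(abs(O[:,0])<62)
for lo,hi in((25,52),(-34,-18)):
    k=m&(O[:,1]>lo)&(O[:,1]<hi)&(abs(O[:,0])>30)&(O[:,2]>50)&(O[:,2]<110); print(lo,hi,k.sum(),np.median(O[k,2]).round(2),np.mean(O[k,1]).round(1))
# profile along own y on x 55..62 both sides
for y in range(60,-75,-3):
    k=(abs(O[:,1]-y)<1.5)&(abs(O[:,0])>40)&(abs(O[:,0])<52)&(O[:,2]<120)
    if k.any(): print(y,k.sum(),np.median(O[k,2]).round(1),end=' | ')
E
python3 plane.py w5
```

```text
25 52 7595 67.52 38.9
-34 -18 2755 67.06 -26.4
60 378 68.9 | 57 318 68.2 | 54 406 67.4 | 51 332 67.6 | 48 335 67.6 | 45 332 67.6 | 42 329 67.4 | 39 312 67.5 | 36 319 67.6 | 33 304 67.5 | 30 299 67.5 | 27 297 67.4 | 24 286 67.5 | 21 275 67.4 | 18 281 67.4 | 15 587 71.1 | 12 287 79.2 | 9 217 79.0 | 6 212 78.0 | 3 212 77.1 | 0 196 76.1 | -3 200 75.0 | -6 198 74.1 | -9 196 73.1 | -12 181 72.2 | -15 195 71.1 | -18 176 70.2 | -21 115 68.2 | -24 218 67.0 | -27 217 67.0 | -30 195 67.0 | -33 211 66.8 | -36 208 66.9 | -39 195 66.8 | -42 90 66.8 | -51 17 53.7 | -54 12 53.3 | -63 5 78.1 | -66 52 77.7 | -69 26 77.5 |
```

>>> {"name": "jog_arm", "arguments": {"angular": [[0, 0, 0], [0, 0, 0], [0, 0, 0], [0, 0, 0], [0, 0, 0], [0, 0, 0]], "travel": [[0, -1, 0], [0, -1.5, 0], [-2, 0, 0], [-2, 0, 0], [-2, 0, 0], [0, 0, 0]], "gripper": [0, 0, 0, 0, 0, 0]}}

```text
time_s: 10.02
eef_pos: [0.5619, 0.0022, 0.1185]
orientation: [-0.953, 1.542, -1.54]
wrist_force: [0.7, -0.9, -0.5]
grip_width: -0.002
```

```bash
python3 st.py;python3 look.py w6 0.0 0;python3 plane.py w6; python3 - <<'E'
from station import camera
import cv2
p,d=camera('scene'); cv2.imwrite('pics/s6.png',cv2.resize(p[115:265,180:340,::-1],None,fx=3.5,fy=3.5,interpolation=cv2.INTER_CUBIC))
E
```

```text
10.025 [  1.5  43.6 118.5] F own [ 1.   -0.48 -0.46]
25 52 4111 67.69 38.8
-34 -18 7 67.79 -32.9
60 1103 36.7 | 57 118 68.3 | 54 225 67.5 | 51 174 67.7 | 48 187 67.7 | 45 179 67.7 | 42 181 67.7 | 39 175 67.7 | 36 166 67.7 | 33 165 67.7 | 30 170 67.7 | 27 159 67.7 | 24 153 67.7 | 21 162 67.7 | 18 159 67.7 | 15 486 72.6 | 12 67 78.9 | 9 21 67.7 | 6 7 67.5 |
```

View pics/s6.png

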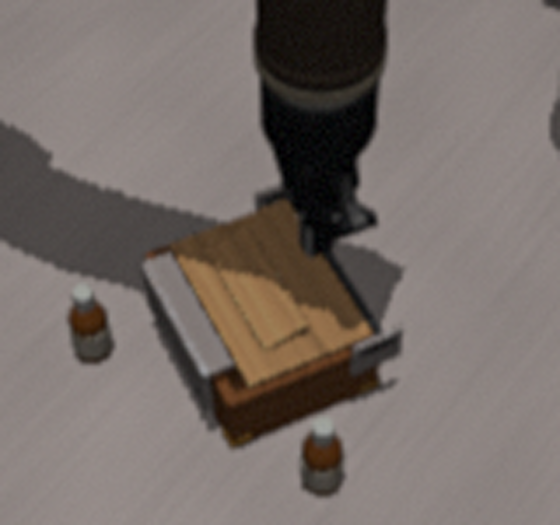

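>>> {"name": "jog_arm", "arguments": {"angular": [[0, 0, 0], [0, 0, 0], [0, 0, 0], [0, 0, 0], [0, 0, 0], [0, 0, 0], [0, 0, 0], [0, 0, 0], [0, 0, 0], [0, 0, 0], [0, 0, 0], [0, 0, 0]], "travel": [[0.5, 0.8, 0], [0, 1.0, 0], [0, 0.7, 0], [0.6, 0, 0], [0.6, 0, 0], [0.3, 0, 0], [0.3, 0, 0], [0.3, 0, 0], [0.2, 0, 0], [0.2, 0, 0], [0.2, 0, 0], [0, 0, 0]], "gripper": [0, 0, 0, 0, 0, 0, 0, 0, 0, 0, 0, 0]}}

```text
time_s: 11.62
eef_pos: [0.5475, -0.0282, 0.094]
orientation: [-0.949, 1.544, -1.543]
wrist_force: [2.4, 6.0, -1.9]
grip_width: 0.0
```

```bash
python3 st.py;python3 look.py w7 0.0 0;python3 plane.py w7
```

```text
11.625 [ 2.4 10.  94. ] F own [-0.56  6.45 -1.9 ]
25 52 5865 67.8 37.9
-34 -18 103 67.83 -20.0
60 919 35.3 | 57 276 59.7 | 54 265 59.6 | 51 91 59.5 | 48 322 68.1 | 45 270 69.0 | 42 231 67.4 | 39 289 67.6 | 36 404 67.3 | 33 360 67.4 | 30 253 67.7 | 27 252 67.8 | 24 238 67.7 | 21 244 67.7 | 18 233 67.6 | 15 226 67.7 | 12 228 67.7 | 9 222 67.7 | 6 226 67.8 | 3 210 67.7 | 0 683 74.2 | -3 204 79.5 | -6 85 79.0 | -9 44 78.0 | -12 12 77.1 | -15 5 67.8 | -42 1 68.4 | -45 20 68.0 | -48 5 67.1 |
```

View pics/w7.png

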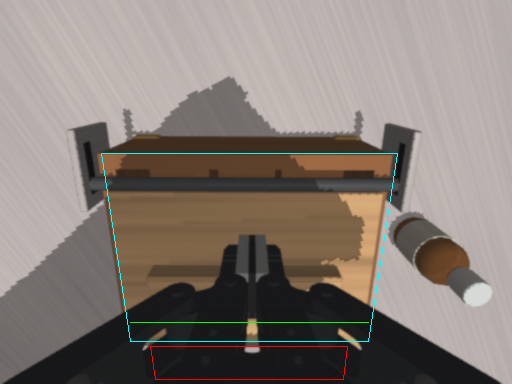

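>>> {"name": "jog_arm", "arguments": {"angular": [[0, 0, 0], [0, 0, 0], [0, 0, 0], [0, 0, 0]], "travel": [[0.15, 0, 0], [0.15, 0, 0], [0.1, 0, 0], [0, 0, 0]], "gripper": [0, 0, 0, 0]}}

```text
time_s: 12.18
eef_pos: [0.5473, -0.0285, 0.0942]
orientation: [-0.945, 1.542, -1.538]
wrist_force: [6.9, 14.9, -7.0]
grip_width: -0.001
```

```bash
python3 st.py
```

```text
12.175 [ 2.3  9.7 94.2] F own [-0.53 16.39 -6.98]
```

At the end stop (position unchanged, force rose to 16 N). Back off and lift clear.

>>> {"name": "jog_arm", "arguments": {"angular": [[0, 0, 0], [0, 0, 0], [0, 0, 0], [0, 0, 0], [0, 0, 0], [0, 0, 0], [0, 0, 0], [0, 0, 0], [0, 0, 0]], "travel": [[-0.5, 0, 0], [-0.8, 0, 0], [0, -1.5, 0], [0, -3, 0], [-1, -4, 0], [-3, -4, 0], [-4, -2, 0], [-4, 0, 0], [0, 0, 0]], "gripper": [0, 0, 0, 0, 0, 0, 0, 0, 0]}}

```text
time_s: 13.3
eef_pos: [0.6053, 0.089, 0.2401]
orientation: [-0.951, 1.541, -1.54]
wrist_force: [0.7, -0.1, -0.4]
grip_width: -0.001
```

```bash
python3 st.py;python3 look.py w8 0.0 0.016;python3 plane.py w8; python3 - <<'E'
from station import camera
import cv2
p,d=camera('scene'); cv2.imwrite('pics/s8.png',cv2.resize(p[115:265,180:340,::-1],None,fx=3.5,fy=3.5,interpolation=cv2.INTER_CUBIC))
E
```

```text
13.3 [  1.2 140.7 240.1] F own [ 0.68  0.27 -0.38]
25 52 1093 67.79 38.8
-34 -18 0 nan nan
60 505 32.9 | 57 57 59.8 | 54 52 59.6 | 51 27 59.6 | 48 90 67.7 | 45 50 68.9 | 42 42 67.6 | 39 52 67.7 | 36 58 67.7 | 33 49 67.7 | 30 53 67.8 | 27 51 67.7 | 24 51 67.6 | 21 83 67.1 | 18 86 66.5 | 15 53 67.6 | 12 23 67.6 | 9 9 67.8 |
  return _methods._mean(a, axis=axis, dtype=dtype,
  ret = ret.dtype.type(ret / rcount)
```

View pics/s8.png

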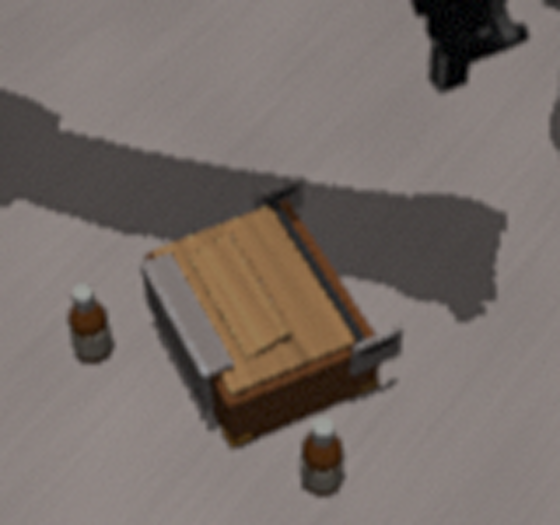

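View pics/w8.png

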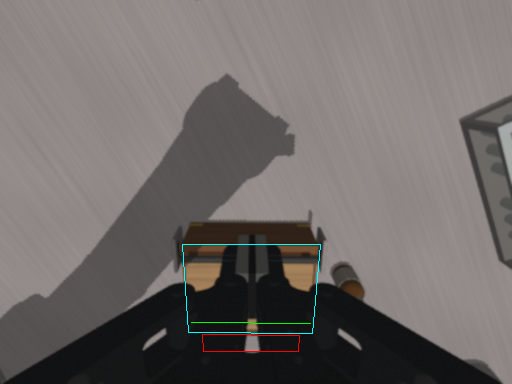

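The scene view shows the tab flat, with its edge under the lip along the whole length (crop roughly (150,260) to (225,375)). The hand is well clear and both dropper bottles are where they were.

```bash
python3 -c "
from station import bot
print(bot.sign_off())"
```

```text
the job is handed in; nothing more can be done
None
```

The reagent case is shut and the job is handed in, with no verdict reported. I pushed the tab over from its outer side with the closed fingertips and pressed it flat. I then pushed the step until the tab was tucked beneath the lip, and withdrew the hand.

- **Flat:** before sliding, the tab's outer face measured 67.0–67.5 mm above the bench along its length (68 mm expected). Afterwards I could only check the hinge half, at 67.7 mm, because the fingers hid the part near the free edge.
- **Tucked:** the step face moved about 15 mm of the 16 mm travel. A further push moved nothing and the force rose to about 16 N, so it is at its stop. The last scene picture shows the edge under the whole lip.
- **Hand and surroundings:** the hand ended well clear, with the wrist force back near zero. Both dropper bottles look unmoved. I did not re-measure the wash bottle, tape roll or bowl, but the hand passed no lower than about 0.26 m on its way over. The vials stood upright in the last view before the tab covered them.
- **Disagreement:** before sliding, the step face appeared about 2 mm nearer the lip than expected. That is within the calibration error, or the tab slid slightly during folding. It still came down flat beside the lip.

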